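# Unstack the midsole lifts onto their outsoles

### The job

The cemented midsole lifts have dried in a cross-stack on the steel drying board. Take the stack apart and lay each lift flat on the sole of its own colour, inside the marked seat and lined up with the sole (either way round); set each one down, do not drop it. Leave the glass jar where it is.

Things in the scene. Friction and masses are not known exactly. Their poses are not given: they have to be found in the camera images.
- lift_black: black midsole lift: flat rigid block, 124 long (x) x 42 wide (y) x 20 mm high, half-round ends, straight sides, 55 to 115 g, same either way round. Origin: centre of its underside, z up. Starts in the lower layer of the cross-stack: two parallel lifts on a fixed steel board 150 x 150 x 6 mm, 80 mm between their centre lines.
- lift_white: white midsole lift: flat rigid block, 124 long (x) x 42 wide (y) x 20 mm high, half-round ends, straight sides, 55 to 115 g, same either way round. Origin: centre of its underside, z up. Starts in the lower layer of the cross-stack, beside the black one (38 mm gap); which is on which side varies.
- lift_blue: blue midsole lift: flat rigid block, 124 long (x) x 42 wide (y) x 20 mm high, half-round ends, straight sides, 55 to 115 g, same either way round. Origin: centre of its underside, z up. Starts in the upper layer of the cross-stack: two lifts lying crosswise on the lower two, 80 mm between their centre lines.
- lift_red: red midsole lift: flat rigid block, 124 long (x) x 42 wide (y) x 20 mm high, half-round ends, straight sides, 55 to 115 g, same either way round. Origin: centre of its underside, z up. Starts in the upper layer of the cross-stack, beside the blue one (38 mm gap); which is on which side varies.
- sole_black: black outsole, 180 x 66 mm, fixed on a green jig plate 215 x 70 mm. Origin: on the table top under the centre of the lift seat at the heel end; x to the toe, z up. Seat: flat sole top 14 mm above the origin, 124 x 42 mm along x, marked by thin yellow lines at its sides and toe end. Soles lie in any order, two each side of the stack.
- sole_white: white outsole, 180 x 66 mm, fixed on a green jig plate 215 x 70 mm. Origin: on the table top under the centre of the lift seat at the heel end; x to the toe, z up. Seat: flat sole top 14 mm above the origin, 124 x 42 mm along x, marked by thin yellow lines at its sides and toe end. Soles lie in any order, two each side of the stack.
- sole_blue: blue outsole, 180 x 66 mm, fixed on a green jig plate 215 x 70 mm. Origin: on the table top under the centre of the lift seat at the heel end; x to the toe, z up. Seat: flat sole top 14 mm above the origin, 124 x 42 mm along x, marked by thin yellow lines at its sides and toe end. Soles lie in any order, two each side of the stack.
- sole_red: red outsole, 180 x 66 mm, fixed on a green jig plate 215 x 70 mm. Origin: on the table top under the centre of the lift seat at the heel end; x to the toe, z up. Seat: flat sole top 14 mm above the origin, 124 x 42 mm along x, marked by thin yellow lines at its sides and toe end. Soles lie in any order, two each side of the stack.
- jar: empty amber glass jar, open, 72 mm across the rim, 75 mm high, loose, beyond the stack. Origin: centre of its underside. To be left alone. All else: a hammer (under 60 mm high) lying crosswise between robot and stack; outside the work area a fixed tin and nail tray beyond, shoes, bin, cork and press at the sides.
Things that resemble listed ones, but are neither listed nor needed, are in the scene too. Leave any green or pink look-alike of the lift_black alone.

How it is judged (in metres and radians):
At the end, for the whole second after the job is handed in: Each of the four lifts lies flat (upright within 0.1 rad) on the sole of its own colour, its underside on the seat (10 to 18 mm above the sole's origin), centred on the seat within 12 mm, its length within 0.17 rad (10 degrees) of the sole's, either way round, released and at rest (horizontal distance between lift_black and sole_black below 0.012 m and angle between the x axis of lift_black and the x axis of sole_black, either way round below 0.17 rad and z of lift_black in the frame of sole_black between 0.01 and 0.018 m and angle between each of lift_black, lift_white, lift_blue, lift_red's own z axis and vertical below 0.1 rad and linear speed of each of lift_black, lift_white, lift_blue, lift_red below 0.03 m/s and contact force between the fingers and lift_black below 0.1 N and horizontal distance between lift_white and sole_white below 0.012 m and angle between the x axis of lift_white and the x axis of sole_white, either way round below 0.17 rad and z of lift_white in the frame of sole_white between 0.01 and 0.018 m and contact force between the fingers and lift_white below 0.1 N and horizontal distance between lift_blue and sole_blue below 0.012 m and angle between the x axis of lift_blue and the x axis of sole_blue, either way round below 0.17 rad and z of lift_blue in the frame of sole_blue between 0.01 and 0.018 m and contact force between the fingers and lift_blue below 0.1 N and horizontal distance between lift_red and sole_red below 0.012 m and angle between the x axis of lift_red and the x axis of sole_red, either way round below 0.17 rad and z of lift_red in the frame of sole_red between 0.01 and 0.018 m and contact force between the fingers and lift_red below 0.1 N); the robot touches nothing.
It fails at once if the jar is shoved or knocked over (moved more than 25 mm) (distance of jar from where it was at the start of the episode above 0.025 m).
It fails at once if a lift is dropped onto its sole (faster than 0.6 m/s just above the seat) ((horizontal distance between lift_black and sole_black below 0.06 m and z of lift_black in the frame of sole_black below 0.035 m and linear speed of lift_black above 0.6 m/s) or (horizontal distance between lift_white and sole_white below 0.06 m and z of lift_white in the frame of sole_white below 0.035 m and linear speed of lift_white above 0.6 m/s) or (horizontal distance between lift_blue and sole_blue below 0.06 m and z of lift_blue in the frame of sole_blue below 0.035 m and linear speed of lift_blue above 0.6 m/s) or (horizontal distance between lift_red and sole_red below 0.06 m and z of lift_red in the frame of sole_red below 0.035 m and linear speed of lift_red above 0.6 m/s)).
It also fails if it takes over 99 s, if anything falls off the work surface, if the arm or the gripper's body presses on something with over 40 N, if the wrist force passes 120 N, or if a joint passes its speed limit or range.

### The arm

A 6-joint arm with a two-finger parallel gripper is mounted at the origin on the work surface. World frame = base frame: x ahead of the robot, y to its left, z up, the work surface at z = 0. Lengths are in m, angles in degrees, forces in N, time in s.
With the tool pointing down it reaches from about 0.325 to 0.85 m from the base axis. Payload 15.5 kg.
Tool frame: the origin (TCP) lies midway between the tips of the shut fingers; the grasp point (between the pads) lies 19 mm behind it; z points along the fingers, y is the line along which they close (so a half turn about z gives the same grasp; the last joint's range is limited). The gripper opens to 91 mm and grips with 3 to 60 N. Pads are 32 mm wide; open, the fingers measure 118 mm over their backs; the gripper's body (76 mm by 178 mm) begins 60 mm behind the grasp point.
Start: joints at [60.476, 28.281, 77.091, -0, 74.628, -5.472], TCP at [0.255, 0.571, 0.214] pointing down, gripper open.
Joint ranges: [-166.48, 166.48], [-47.26, 123.95], [12.59, 153.08], [-70.14, 250.14], [6.76, 159.57], [-176.63, 176.63]. Speed limits (degrees/s): [108.29, 108.29, 147.25, 172.46, 172.46, 172.46].

### API

Orientations are given as a 3x3 rotation matrix whose columns are the frame's x, y, z axes.
In Python, from bench import ctrl gives the robot as it stands. The module is installed in compiled form; this text tells all that it offers. Calls block until the motion is done:
- ctrl.goto(position, orientation): joint-space move of the TCP to a pose.
- ctrl.move_l(position, vel=0.15, ori=None, contact_N=None): straight line of the TCP; ori=None keeps the orientation; vel is the mean speed in m/s. With contact_N (N) it stops when the force on the tool has changed by that much, and returns True; else False.
- ctrl.movej(angles): joint-space move.
- ctrl.command_gripper(opening): opening from 0.0 (shut) to 1.0 (fully open); the grip force is fixed at half the most; returns when the fingers have stopped.
- ctrl.sleep(seconds).
- ctrl.ik(position, orientation): joint angles nearest the present ones, or None.
- ctrl.read_camera(name): name is "scene" or "side" or "wrist"; returns the picture (400x640x3 uint8, blue, green, red); there is no depth.
- ctrl.camera_params(name): a dict with "fx", "fy", "cx", "cy" (pixels), "pose" (4x4, takes a point from camera to world coordinates); the wrist camera has in their place "T_tool_cam" (4x4, takes a point from camera to tool coordinates, whose origin is the TCP and whose axes are the flange's). Camera axes: x right, y up, looking along -z (the intrinsics and any distortion apply to the point x, -y, -z); pixel columns grow to the right and rows downward; lengths in m; the calibration is good to about 2 mm. A picture is of the moment at which its call begins: read the wrist's pose just before it. camera_params takes no time and is no camera call.
A pose or a line that the arm cannot do raises ctrl.MotionError and nothing moves.
- ctrl.sign_off(): hands the job in; it is judged then, once.
Readings, each from a call of its own:
- ctrl.current_t(): time.
- ctrl.current_q(): joint angles.
- ctrl.current_dq(): joint speeds.
- ctrl.current_effort(): joint torques, N m.
- ctrl.current_tool_pos(): TCP position.
- ctrl.current_eef_rot(): TCP orientation.
- ctrl.current_contact_force(): force on the tool from outside, world axes, zero at the start.
- ctrl.current_wrist_torque(): the same for the moment, N m.
- ctrl.current_grip_width(): opening from 0.0 (shut) to 1.0 (fully open).
- ctrl.current_grasp_force(): force on a finger pad.
Only numpy, scipy, OpenCV 4.12 (cv2) and the standard library are available. Lean on these libraries where they do the work, as an engineer would, in place of code of your own. Each camera call takes 0.05 s, during which the arm holds its last target. There are 200 camera calls.

## Working session

There is one attempt and no reset: what is moved stays moved. The work goes in short steps, each a Python script; the robot and the scene stay as the last script left them, time stands still between calls to the robot, and variables do not carry over. Pictures are saved under pics/ and viewed, at most 14 in all, crops included, and the job is handed in when it is done.

```bash
mkdir -p pics
python3 - <<'E'
from bench import ctrl
import cv2, numpy as np
np.set_printoptions(precision=4,suppress=True)
for n in ("scene","side","wrist"):
    cv2.imwrite(f"pics/{n}0.png",ctrl.read_camera(n)); print(n,ctrl.camera_params(n))
print(ctrl.current_tool_pos(),ctrl.current_eef_rot(),ctrl.current_t())
E
```

```text
scene {'fx': 461.25980674901655, 'fy': 461.25980674901655, 'cx': 326.15872357157315, 'cy': 202.95629716540276, 'pose': array([[ 0.8764, -0.4148,  0.2447,  0.8089],
       [ 0.4815,  0.7666, -0.4248, -0.477 ],
       [-0.0114,  0.4901,  0.8716,  1.0235],
       [ 0.    ,  0.    ,  0.    ,  1.    ]])}
side {'fx': 382.1171812434475, 'fy': 382.1171812434475, 'cx': 315.3300317885039, 'cy': 202.76442034803833, 'pose': array([[ 0.9049,  0.2456, -0.3477,  0.1501],
       [-0.4255,  0.5023, -0.7527, -0.8745],
       [-0.0102,  0.8291,  0.559 ,  0.6793],
       [ 0.    ,  0.    ,  0.    ,  1.    ]])}
wrist {'fx': 348.01998067325854, 'fy': 348.01998067325854, 'cx': 316.94687977803744, 'cy': 205.22104878560435, 'T_tool_cam': array([[-0.0006,  0.9573,  0.289 ,  0.0814],
       [ 1.    ,  0.0009, -0.0011,  0.0004],
       [-0.0013,  0.289 , -0.9573, -0.1696],
       [ 0.    ,  0.    ,  0.    ,  1.    ]])}
[0.2546 0.5705 0.2135] [[-0.9132  0.4076 -0.0004]
 [ 0.4076  0.9132 -0.0008]
 [ 0.0001 -0.0009 -1.    ]] 0.15
```

View pics/scene0.png

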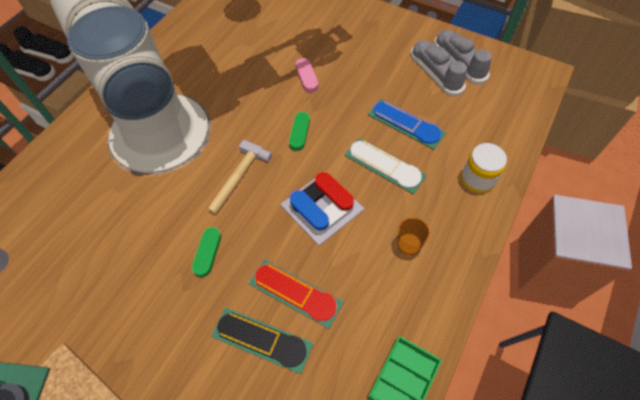

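View pics/side0.png

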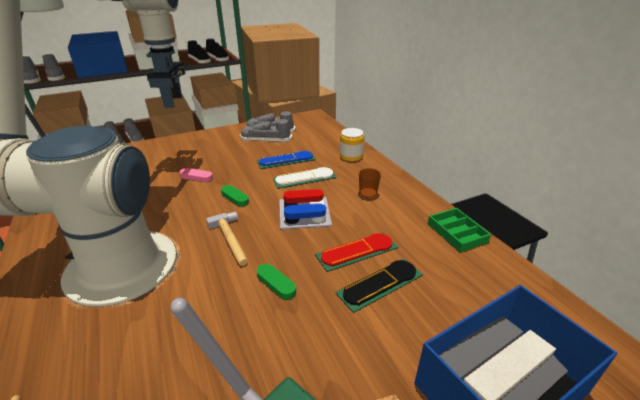

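View pics/wrist0.png

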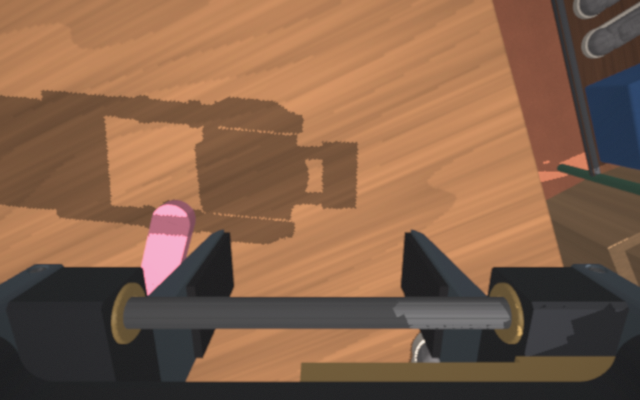

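Scene view: stack at about (322,208), with blue on top at (309,210), red on top at (334,191), black below at (315,188) and white below at (332,214). The soles are blue (405,122), white (385,165), red (295,292) and black (262,340). The jar is at (412,236), the hammer at (235,175), and the green and pink look-alikes lie at the robot side. The wrist view is blocked by the fingers below row ~230.

```bash
cat > h.py <<'E'
from bench import ctrl
import cv2, numpy as np
np.set_printoptions(precision=4,suppress=True)
def cam(name):
    """Camera parameters with the current pose in world coordinates."""
    p=dict(ctrl.camera_params(name))
    if name=="wrist":
        T=np.eye(4); T[:3,:3]=ctrl.current_eef_rot(); T[:3,3]=ctrl.current_tool_pos()
        p["pose"]=T@p["T_tool_cam"]
    return p
def shot(name):
    p=cam(name); return ctrl.read_camera(name),p
def rays(p,px):
    px=np.atleast_2d(np.asarray(px,float))
    d=np.c_[(px[:,0]-p["cx"])/p["fx"],-(px[:,1]-p["cy"])/p["fy"],-np.ones(len(px))]@p["pose"][:3,:3].T
    return p["pose"][:3,3],d/np.linalg.norm(d,axis=1,keepdims=True)
def onplane(p,px,z):
    o,d=rays(p,px); return o+d*((z-o[2])/d[:,2])[:,None]
def proj(p,X):
    c=(np.atleast_2d(X)-p["pose"][:3,3])@p["pose"][:3,:3]
    return np.c_[p["cx"]+p["fx"]*c[:,0]/-c[:,2],p["cy"]-p["fy"]*c[:,1]/-c[:,2]]
def tri(views):
    """views: list of (params, pixel); returns nearest point to the rays and rms miss."""
    A=np.zeros((3,3));b=np.zeros(3);L=[]
    for p,px in views:
        o,d=rays(p,px);P=np.eye(3)-np.outer(d[0],d[0]);A+=P;b+=P@o;L.append((o,P))
    X=np.linalg.solve(A,b); return X,np.sqrt(np.mean([np.sum((P@(X-o))**2) for o,P in L]))
def down(yaw):
    """Tool down, tool x axis at yaw (deg) in the plane."""
    a=np.radians(yaw);c,s=np.cos(a),np.sin(a)
    return np.array([[c,s,0],[s,-c,0],[0,0,-1.]])
E
python3 - <<'E'
from h import *
p=ctrl.camera_params("scene")
for n,px,z in [("blue lift ends",[[291,196],[327,226]],.046),("red ends",[[318,177],[353,206]],.046),("jar",[[409,250]],0),
 ("Sblue",[[374,106],[440,137]],.014),("Swhite",[[352,147],[420,182]],.014),("Sred",[[257,270],[334,315]],.014),("Sblack",[[219,317],[306,360]],.014)]:
    print(n,onplane(p,px,z)[:,:2].tolist())
for y in (0,90,180,-90): print(y,[None if (q:=ctrl.ik(x,down(y))) is None else np.round(q) for x in ([.45,0,.3],[.45,.2,.3],[.45,-.25,.3])])
E
```

```text
blue lift ends [[0.4490644727596692, -0.024461827493255484], [0.5662621836783307, -0.05440960725013305]]
red ends [[0.48037557509684536, 0.05523661116729628], [0.5956267656615892, 0.022952254889489487]]
jar [[0.7589783767839048, 0.00293220186091947]]
Sblue [[0.4927904735700505, 0.3569573258960278], [0.6987512211990016, 0.34290995212629505]]
Swhite [[0.5033964285196892, 0.1996567516143004], [0.7077929036483004, 0.18395330648781794]]
Sred [[0.4700846560106038, -0.218271146782419], [0.6773671221848782, -0.2255677889795692]]
Sblack [[0.4563297041417969, -0.35116042333344377], [0.6709525114450414, -0.3381479288606196]]
0 [array([-8.,  9., 93., -0., 78., 82.]), array([ 17.,  13.,  88.,  -0.,  80., 107.]), array([-36.,  15.,  85.,  -0.,  80.,  54.])]
90 [array([-8.,  9., 93., -0., 78., -8.]), array([17., 13., 88., -0., 80., 17.]), array([-36.,  15.,  85.,  -0.,  80., -36.])]
180 [array([ -8.,   9.,  93.,  -0.,  78., -98.]), array([ 17.,  13.,  88.,  -0.,  80., -73.]), array([ -36.,   15.,   85.,   -0.,   80., -126.])]
-90 [array([ -8.,   9.,  93.,  -0.,  78., 172.]), array([  17.,   13.,   88.,   -0.,   80., -163.]), array([-36.,  15.,  85.,  -0.,  80., 144.])]
```

Run:
```python
from h import *
import pickle
V={}
for k,y in (("a",.15),("b",-.15)):
    ctrl.goto([.49,y,.3],down(0)); ctrl.sleep(.2)
    V[k]=shot("wrist"); cv2.imwrite(f"pics/w_{k}.png",V[k][0])
pickle.dump(V,open("v.pkl","wb")); print(ctrl.current_t())
```

```text
3.5833
```

View pics/w_a.png

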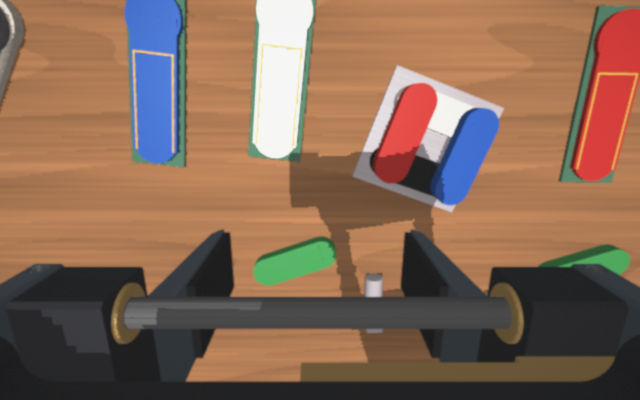

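View pics/w_b.png

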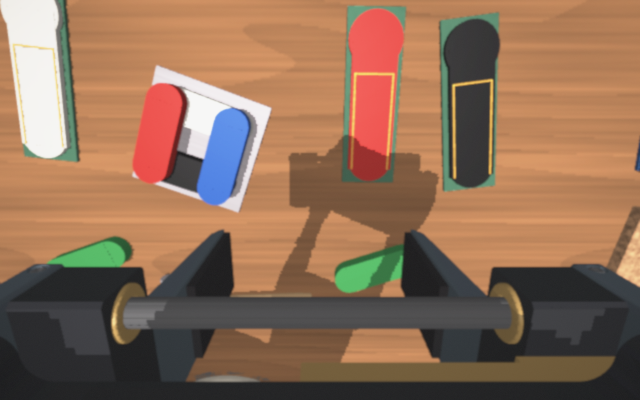

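Wrist views: view a shows the blue sole (toe line at row ~52, cols 134–173) and the white sole (row ~45, 262–301). It also shows the stack (red lift 405,133; blue lift 466,157; white below at 445,112; black below at 420,172) and the red sole (row ~73, 602–636). View b shows the white, red (355–393, row 73) and black (453–491, row ~82) soles and the same stack.

```bash
cat > m.py <<'E'
from h import *
K=np.ones((3,3),np.uint8)
def colmask(img,c):
    h,s,v=cv2.split(cv2.cvtColor(img,cv2.COLOR_BGR2HSV))
    if c=="red": m=((h<5)|(h>172))&(s>170)&(v>70)
    elif c=="blue": m=(h>98)&(h<125)&(s>110)&(v>50)
    elif c=="white": m=(s<60)&(v>185)
    else: m=(v<60)&(s<140)
    return m.astype(np.uint8)*255
def blob(img,c,seed,r=35):
    """Largest colour component near the seed pixel."""
    m=colmask(img,c); m[235:]=0
    n,l,st,ce=cv2.connectedComponentsWithStats(m)
    w=np.zeros_like(m); cv2.circle(w,tuple(map(int,seed)),r,255,-1)
    k=1+np.argmax([np.sum((l==i)&(w>0)) for i in range(1,n)])
    return (l==k).astype(np.uint8)*255
def hull(m):
    c=np.vstack(cv2.findContours(m,cv2.RETR_EXTERNAL,cv2.CHAIN_APPROX_NONE)[0])
    return cv2.convexHull(c)
def yellow(img,c,seed):
    """Pixels of the seat's yellow lines within the sole around the seed."""
    m=colmask(img,c); m[235:]=0
    w=np.zeros_like(m); cv2.circle(w,tuple(map(int,seed)),95,255,-1)
    mm=cv2.morphologyEx(m&w,cv2.MORPH_CLOSE,np.ones((7,7),np.uint8))
    n,l,st,ce=cv2.connectedComponentsWithStats(mm)
    hm=(l==l[int(seed[1]),int(seed[0])]).astype(np.uint8)*255
    inn=cv2.erode(hm,np.ones((5,5),np.uint8))
    L=cv2.cvtColor(img,cv2.COLOR_BGR2LAB).astype(int)
    h,s,v=cv2.split(cv2.cvtColor(img,cv2.COLOR_BGR2HSV))
    med=np.median(L[inn>0],axis=0)
    if c=="red": y=(h>=7)&(h<35)&(v>100)
    else: y=L[...,2]>med[2]+(9 if c=="white" else 18)
    return (y&(inn>0)),hm
E
python3 - <<'E'
from m import *
import pickle
V=pickle.load(open("v.pkl","rb"))
vis={k:v[0].copy() for k,v in V.items()}
for c,k,seed in [("blue","a",(154,100)),("white","a",(280,100)),("white","b",(40,100)),("red","b",(374,110)),("black","b",(472,120)),("red","a",(606,120))]:
    img,p=V[k]; y,hm=yellow(img,c,seed); vis[k][y]=(255,0,255)
    cs=cv2.findContours(hm,cv2.RETR_EXTERNAL,cv2.CHAIN_APPROX_NONE)[0]; cv2.drawContours(vis[k],cs,-1,(0,255,0),1)
    px=np.argwhere(y)[:,::-1]; W=onplane(p,px,.014)[:,:2]
    box=cv2.boxPoints(cv2.minAreaRect(W.astype(np.float32)))
    H=onplane(p,np.vstack(cs)[:,0],.014)[:,:2]
    print(c,k,len(px),"box",box.tolist(),"sole x",H[:,0].min(),H[:,0].max())
for c,s in (("red",[(405,133),(160,133)]),("blue",[(466,157),(224,157)])):
    vw=[]
    for k,sd in zip("ab",s):
        m=blob(V[k][0],c,sd,20); h=hull(m); cv2.drawContours(vis[k],[h],-1,(0,255,255),1)
        (cx,cy),_,_=r=cv2.minAreaRect(h); vw.append((V[k][1],(cx,cy)))
        q=onplane(V[k][1],h[:,0],.046)[:,:2]; print(c,k,cv2.minAreaRect(q.astype(np.float32)))
    print(c,"tri",tri(vw))
cv2.imwrite("pics/vis.png",cv2.resize(np.vstack([vis["a"][:235],vis["b"][:235]]),None,fx=1.25,fy=1.25,interpolation=cv2.INTER_NEAREST))
E
```

```text
blue a 864 box [[0.506157398223877, 0.3383079469203949], [0.626659631729126, 0.32405146956443787], [0.632662296295166, 0.37478891015052795], [0.512160062789917, 0.389045387506485]] sole x 0.49457473020305465 0.6788240746473606
white a 465 box [[0.5154201984405518, 0.1823764592409134], [0.6330435276031494, 0.16909857094287872], [0.6386265754699707, 0.21855638921260834], [0.521003246307373, 0.231834277510643]] sole x 0.5000257733055397 0.6788848892260442
white b 561 box [[0.5153862833976746, 0.17497652769088745], [0.6661047339439392, 0.1676771640777588], [0.668849766254425, 0.22435611486434937], [0.5181313157081604, 0.23165547847747803]] sole x 0.5000950263809019 0.6792269662600379
red b 157320 box [[0.13864213228225708, 0.3170264661312103], [0.13926595449447632, -0.6221104264259338], [0.6849269866943359, -0.6217479705810547], [0.6843031644821167, 0.3173888921737671]] sole x 0.10145196779454879 0.684860412769309
black b 433 box [[0.47727543115615845, -0.33340662717819214], [0.5982357859611511, -0.3576071262359619], [0.6057406067848206, -0.32009607553482056], [0.4847802519798279, -0.295
[... 212 characters left out ...]
8582613468170166, -0.19027097523212433]] sole x 0.47228331598870754 0.6580282195353041
red a ((0.5339628458023071, 0.04706047847867012), (0.044008173048496246, 0.1187765896320343), 70.10069274902344)
red b ((0.5328039526939392, 0.041507817804813385), (0.045234374701976776, 0.12137388437986374), 70.69214630126953)
red tri (array([0.5349, 0.0443, 0.0381]), np.float64(0.0006268313778290754))
blue a ((0.5066726207733154, -0.026633739471435547), (0.04882077872753143, 0.12149128317832947), 70.27935791015625)
blue b ((0.5058955550193787, -0.0323697067797184), (0.04510718584060669, 0.1228933185338974), 71.4637680053711)
blue tri (array([ 0.5074, -0.0311,  0.0382]), np.float64(0.0005216030049487077))
```

View pics/vis.png

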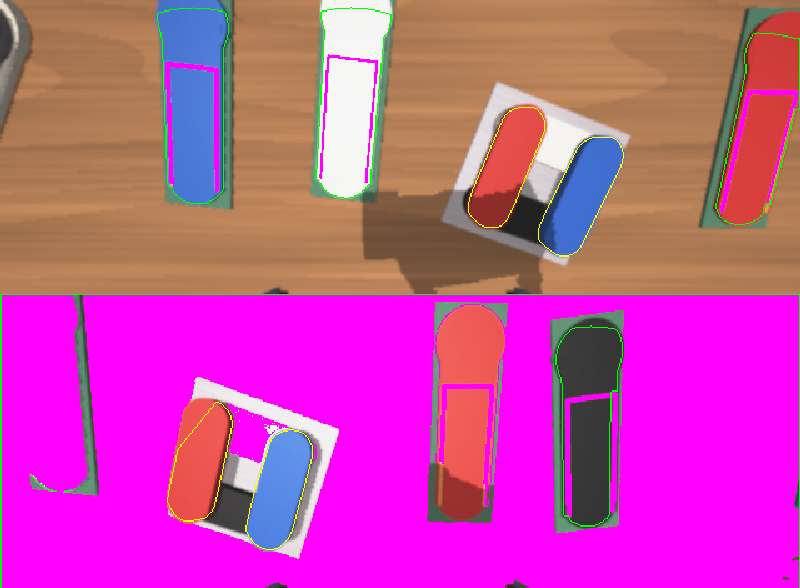

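The overlay shows that the seat lines are found well in view a. The red and black masks in view b need a better hull. I'll take one closer view per side and redo it.

```bash
cat >> m.py <<'E'
def seat_px(img,c,p,xy):
    """Yellow seat-line pixels: yellow hue inside the hull of the sole's colour blob around xy (world guess)."""
    hsv=cv2.cvtColor(img,cv2.COLOR_BGR2HSV); h,s,v=cv2.split(hsv)
    m={"red":((h<5)|(h>172))&(s>130)&(v>60),"blue":(h>98)&(h<125)&(s>110),"white":(s<45)&(v>150),"black":(v<75)&(s<90)}[c]
    ctr=np.array([xy[0],xy[1],.014]); q=np.array([[-.075,-.04,0],[.075,-.04,0],[.075,.04,0],[-.075,.04,0]])+ctr
    w=np.zeros(h.shape,np.uint8); cv2.fillConvexPoly(w,np.int32(np.round(proj(p,q))),255); w[235:]=0
    m=cv2.morphologyEx((m&(w>0)).astype(np.uint8)*255,cv2.MORPH_OPEN,K)
    H=np.zeros_like(m); cv2.fillConvexPoly(H,hull(m),255); H=cv2.erode(H,K)
    y=(h>=7)&(h<38)&(s>(28 if c=="white" else 90))&(v>80)&(H>0)
    d=cv2.dilate(y.astype(np.uint8),np.ones((5,5),np.uint8))
    n,l,st,_=cv2.connectedComponentsWithStats(d)
    k=1+np.argmax(st[1:,4]); y&=(l==k)
    return np.argwhere(y)[:,::-1]
def seat_fit(p,px,z):
    """Box of the U in the plane z: toe corners (left,right), yaw (deg), length, width."""
    W=onplane(p,px,z)[:,:2]; b=cv2.boxPoints(cv2.minAreaRect(W.astype(np.float32))).astype(float)
    b=b[np.argsort(b[:,0])]; heel,toe=b[:2],b[2:]
    heel=heel[np.argsort(-heel[:,1])]; toe=toe[np.argsort(-toe[:,1])]
    d=toe.mean(0)-heel.mean(0)
    return toe,np.degrees(np.arctan2(d[1],d[0])),np.linalg.norm(d),np.linalg.norm(toe[0]-toe[1])
E
python3 - <<'E'
from m import *
import pickle
V=pickle.load(open("v.pkl","rb"))
for k,y in (("d",-.28),("c",.28)):
    ctrl.goto([.47,y,.26],down(0)); ctrl.sleep(.2); V[k]=shot("wrist")
pickle.dump(V,open("v.pkl","wb"))
G={"blue":(.57,.357),"white":(.576,.2),"red":(.545,-.219),"black":(.54,-.325)}
vis={k:v[0].copy() for k,v in V.items()}
for c,ks in {"blue":"ac","white":"ac","red":"bd","black":"bd"}.items():
    T=[]
    for k in ks:
        px=seat_px(V[k][0],c,V[k][1],G[c]); vis[k][px[:,1],px[:,0]]=(255,0,255)
        r=seat_fit(V[k][1],px,.014); T.append((V[k][1],proj(V[k][1],np.c_[r[0],[.014,.014]])))
        print(c,k,len(px),r[0].ravel(),*np.round(r[1:],4))
    print("   tri",[tri([(p,q[i]) for p,q in T]) for i in (0,1)])
cv2.imwrite("pics/vis2.png",cv2.resize(np.vstack([np.hstack([vis["a"][:235,:330],vis["b"][:235,310:]]),np.hstack([vis["c"][:235,100:430],vis["d"][:235,200:530]])]),None,fx=1.2,fy=1.2,interpolation=cv2.INTER_NEAREST))
print(ctrl.current_t())
E
```

```text
blue a 105 [0.631  0.3734 0.6256 0.3266] -6.5762 0.0694 0.0471
blue c 86 [0.6304 0.3737 0.6268 0.326 ] -4.2204 0.0292 0.0478
   tri [(array([0.6309, 0.3741, 0.0123]), np.float64(0.00025504654164478234)), (array([0.6257, 0.3255, 0.0173]), np.float64(0.0005466151889338228))]
white a 390 [0.6385 0.2181 0.6329 0.1691] -6.5009 0.1193 0.0494
white c 601 [0.6386 0.2183 0.6329 0.169 ] -6.52 0.1207 0.0496
   tri [(array([0.6386, 0.2182, 0.0133]), np.float64(8.802516823268528e-05)), (array([0.6329, 0.1691, 0.0141]), np.float64(3.991213685007913e-05))]
red b 560 [ 0.6064 -0.1924  0.6079 -0.2431] 1.7752 0.1071 0.0507
red d 792 [ 0.6076 -0.1931  0.6063 -0.2445] -1.4306 0.1169 0.0514
   tri [(array([ 0.6071, -0.1927,  0.0124]), np.float64(0.0006749435773127171)), (array([ 0.6077, -0.2441,  0.0084]), np.float64(0.0006704325611528965))]
black b 626 [ 0.594  -0.3137  0.6003 -0.3637] 7.1769 0.1216 0.0504
black d 147 [ 0.5253 -0.3233  0.5258 -0.3277] 7.0344 0.0523 0.0044
   tri [(array([ 0.5607, -0.3019,  0.087 ]), np.float64(0.03316731179954327)), (array([ 0.5639, -0.299 ,  0.1746]), np.float64(0.028930786778825598))]
6.7083
```

View pics/vis2.png

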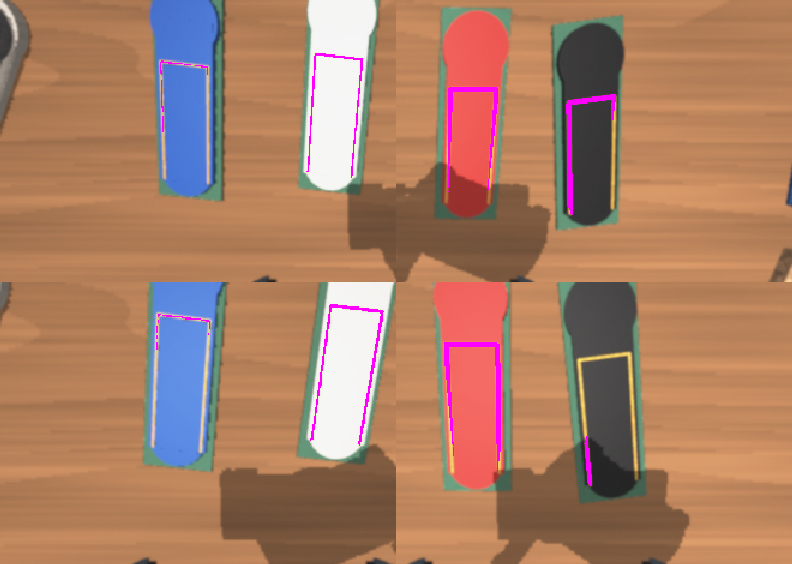

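Seats come out at about 13–14 mm high, with clear axes. The lower ends of the lines are only partly masked, but the toe lines and angles agree. The upper lifts are at −20° yaw. Moving now.

```bash
cat > act.py <<'E'
from m import *
TOE={"blue":(.6287,.3500,-6.6),"white":(.6358,.1937,-6.5),"red":(.6070,-.2183,0.0),"black":(.5972,-.3387,7.2)}
def seat(c):
    x,y,a=TOE[c]; r=np.radians(a); return x-.065*np.cos(r),y-.065*np.sin(r),a
def pick(x,y,yaw,z,op=.68):
    R=down(yaw); ctrl.command_gripper(op)
    ctrl.goto([x,y,z+.06],R)
    hit=ctrl.move_l([x,y,z],vel=.12,contact_N=8)
    ctrl.command_gripper(0.0)
    w,f,zt=ctrl.current_grip_width(),ctrl.current_grasp_force(),ctrl.current_tool_pos()[2]
    ctrl.move_l([x,y,.15],vel=.15)
    print("pick hit",hit,"z",round(zt,4),"width",round(w*91,1),round(ctrl.current_grip_width()*91,1),"force",round(f,1),"t",ctrl.current_t())
    return w*91>35
def place(c,h,dx=0,dy=0):
    """h: TCP height above the lift's underside."""
    x,y,a=seat(c); x+=dx; y+=dy; z=.014+h
    ctrl.goto([x,y,z+.06],down(a)); ctrl.sleep(.2)
    ctrl.move_l([x,y,z+.008],vel=.1)
    hit=ctrl.move_l([x,y,z-.002],vel=.02,contact_N=4)
    zt=ctrl.current_tool_pos()[2]; ctrl.command_gripper(.68)
    ctrl.move_l([x,y,z+.1],vel=.15)
    print("place",c,"hit",hit,"z",round(zt,4),"w",round(ctrl.current_grip_width()*91,1),"t",ctrl.current_t())
E
python3 - <<'E'
from act import *
ctrl.goto([.534,.044,.2],down(-20))
if pick(.534,.044,-20,.030): place("red",.004)
E
```

```text
pick hit False z 0.0305 width 41.8 41.8 force 30.0 t 10.8833
place red hit True z 0.0183 w 61.4 t 14.5583
```

Run:
```python
from act import *
ctrl.goto([.507,-.030,.15],down(-20))
if pick(.507,-.030,-20,.030): place("blue",.004)
ctrl.goto([.47,.0,.26],down(0)); ctrl.sleep(.2)
img,p=shot("wrist"); cv2.imwrite("pics/e.png",img)
import pickle; pickle.dump((img,p),open("e.pkl","wb")); print(ctrl.current_t())
```

```text
pick hit False z 0.0305 width 41.7 41.6 force 30.0 t 17.9667
place blue hit True z 0.0184 w 61.9 t 22.0583
23.775
```

View pics/e.png

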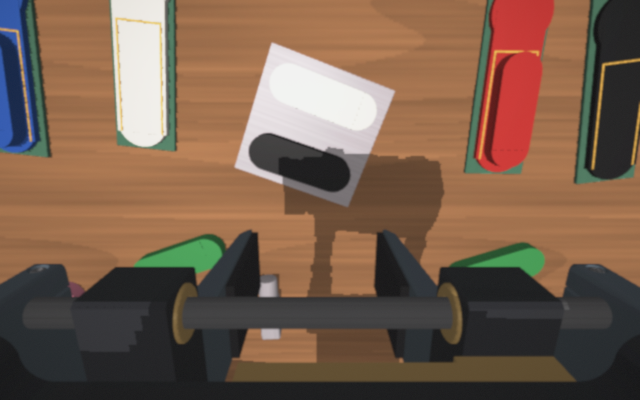

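The upper layer is gone. White is at (323,97) and black at (299,163) on the board. The red lift sits on its sole at (510,110), and its apparent shift there is parallax. I'll take a second view and locate both.

Run:
```python
from act import *
import pickle
E=[pickle.load(open("e.pkl","rb"))]
ctrl.goto([.47,.10,.24],down(0)); ctrl.sleep(.2); E.append(shot("wrist"))
vis=[]
for c,X in (("white",(.55,0,.026)),("black",(.48,.015,.026))):
    vw=[]
    for i,(img,p) in enumerate(E):
        v=cv2.cvtColor(img,cv2.COLOR_BGR2HSV)[...,2]; s=cv2.cvtColor(img,cv2.COLOR_BGR2HSV)[...,1]
        w=np.zeros_like(v); q=np.array([[.49,.1],[.66,.1],[.66,-.09],[.49,-.09]]) if 0 else None
        cv2.circle(w,tuple(np.int32(proj(p,[.515,.008,.02])[0])),85,255,-1)
        m=((v>225)&(s<25) if c=="white" else (v<62)&(s<90))&(w>0)
        m=cv2.morphologyEx(m.astype(np.uint8)*255,cv2.MORPH_OPEN,K)
        n,l,st,ce=cv2.connectedComponentsWithStats(m); k=1+np.argmax(st[1:,4]); h=hull((l==k).astype(np.uint8)*255)
        r=cv2.minAreaRect(onplane(p,h[:,0],.026)[:,:2].astype(np.float32)); print(c,i,r)
        vw.append((p,cv2.minAreaRect(h)[0])); cv2.drawContours(img,[h],-1,(255,0,255),1)
    print(c,tri(vw))
cv2.imwrite("pics/e2.png",np.hstack([E[0][0][:235,180:500],E[1][0][:235,300:620]]))
```

```text
white 0 ((0.5580230951309204, 0.009400606155395508), (0.08962684124708176, 0.14784783124923706), 1.341692566871643)
white 1 ((0.5566599369049072, -0.005279615521430969), (0.12161976099014282, 0.04124269634485245), 69.69596099853516)
white (array([0.5578, 0.0076, 0.0708]), np.float64(0.001048313273161671))
black 0 ((0.47774261236190796, 0.004731971770524979), (0.08674219250679016, 0.042549386620521545), 71.11445617675781)
black 1 ((0.4826279580593109, 0.022133387625217438), (0.12201296538114548, 0.04156281426548958), 71.35468292236328)
black (array([ 0.4651,  0.006 , -0.058 ]), np.float64(0.0026849763011794875))
```

View pics/e2.png

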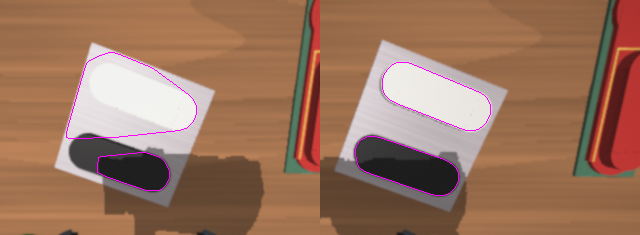

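Right view (e2): both outlines are clean, white centred at (436,96) and black at (406,166) in the composite. Yaw is 70° and the spacing 79 mm, as expected. I'll use these after a height check.

Run:
```python
from act import *
import pickle
p0=pickle.load(open("e.pkl","rb"))[1]; p1=cam("wrist")
for a,X in (((323,97),[.5567,-.0053,.026]),((299,163),[.4826,.0221,.026])): print(tri([(p0,a),(p1,proj(p1,X)[0])]))
ctrl.goto([.557,-.005,.15],down(70))
if pick(.557,-.005,70,.0105): place("white",.0045)
ctrl.goto([.4825,.022,.15],down(70.5))
if pick(.4825,.022,70.5,.0105): place("black",.0045)
```

```text
(array([ 0.5566, -0.0055,  0.0252]), np.float64(0.00012824104978553195))
(array([0.4827, 0.0221, 0.0261]), np.float64(0.00011191928071553472))
pick hit False z 0.011 width 41.4 41.8 force 30.0 t 28.6583
place white hit True z 0.0188 w 61.7 t 32.8333
pick hit False z 0.011 width 41.7 41.8 force 30.0 t 37.175
place black hit True z 0.0188 w 61.7 t 41.2083
```

Now check all four placements from directly above, lift outline against the seat lines.

Run:
```python
from act import *
tiles=[]
for c in ("black","red","white","blue"):
    x,y,a=seat(c)
    ctrl.goto([x-.04,y,.22],down(0)); ctrl.sleep(.2); img,p=shot("wrist")
    r=np.radians(a); R=np.array([[np.cos(r),-np.sin(r)],[np.sin(r),np.cos(r)]])
    def rect(l,w,z): return np.int32(np.round(proj(p,np.c_[np.array([[l,w],[l,-w],[-l,-w],[-l,w]])@R.T+[x,y],np.full(4,z)])))
    big=img.copy(); cv2.polylines(big,[rect(.062,.021,.034)],True,(255,0,255),1)
    u,v=np.int32(proj(p,[x,y,.02])[0]); v=max(v,115); t=cv2.resize(big[v-115:v+115,u-80:u+80],None,fx=1.25,fy=1.25); tiles.append(t)
cv2.imwrite("pics/f.png",np.hstack(tiles)); print(ctrl.current_t())
```

```text
45.5333
```

View pics/f.png

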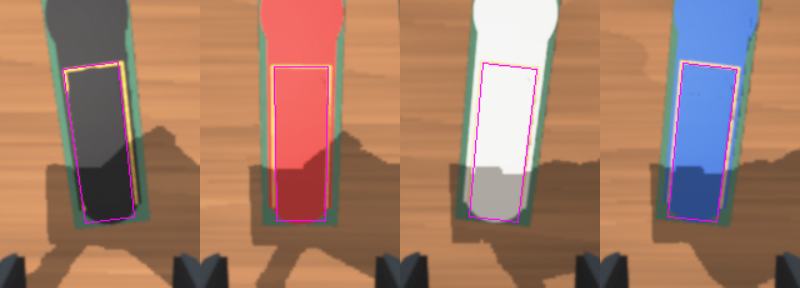

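The lifts sit laterally inside the yellow lines with the toe lines fully visible. Their toe ends don't stand out in their own colour, so I'll enhance the contrast.

Run:
```python
from act import *
tiles=[]
for c in ("blue","white","red","black"):
    x,y,a=seat(c)
    ctrl.goto([x-.01,y,.20],down(0)); ctrl.sleep(.2); img,p=shot("wrist")
    u,v=np.int32(proj(p,[x,y,.034])[0]); v=max(v,110)
    t=img[v-110:v+110,u-70:u+70]
    t=cv2.merge([cv2.createCLAHE(12,(6,4)).apply(k) for k in cv2.split(t)])
    t=cv2.resize(t,None,fx=1.4,fy=1.4,interpolation=cv2.INTER_CUBIC)
    for dx in (-.062,0,.062):
        r=np.radians(a); q=(proj(p,[x+dx*np.cos(r),y+dx*np.sin(r),.034])[0]-[u-70,v-110])*1.4
        cv2.drawMarker(t,tuple(np.int32(q)),(255,0,255),cv2.MARKER_CROSS,8,1)
    tiles.append(t)
cv2.imwrite("pics/g.png",np.hstack(tiles)); print(ctrl.current_t())
s,ps=shot("scene")
print("jar",onplane(ps,[409,250],0))
cv2.imwrite("pics/s1.png",cv2.resize(s[80:380,190:460],None,fx=2,fy=2,interpolation=cv2.INTER_CUBIC))
```

```text
49.6083
jar [[0.759  0.0029 0.    ]]
```

View pics/g.png

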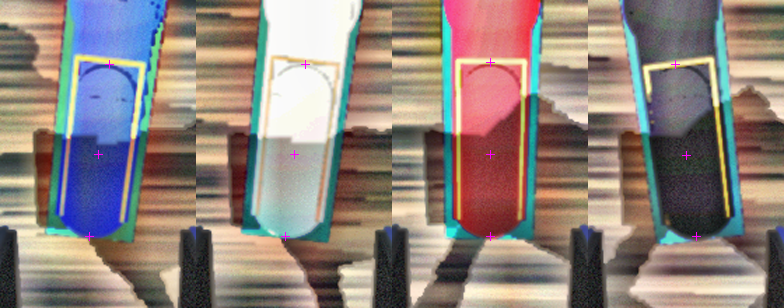

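View pics/s1.png

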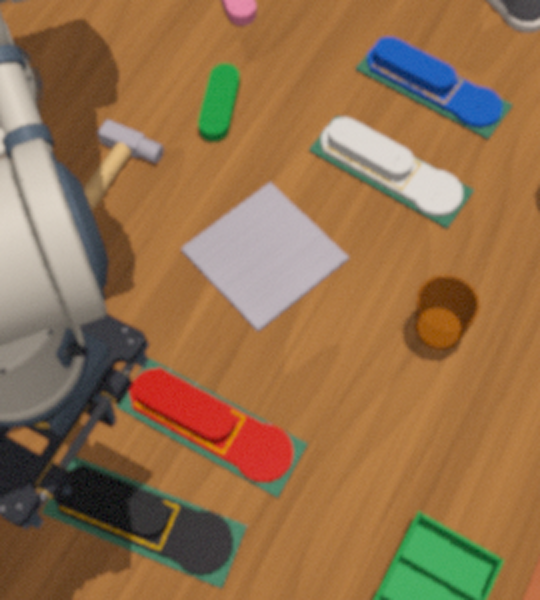

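The enhanced view shows all four lift outlines inside the yellow lines: toe arcs at rows ~66, ends within 2–3 px (about 2 mm) of the expected crosses. The scene view shows the board empty and the jar unmoved at (447,313).

```bash
python3 -c "
from bench import ctrl
print(ctrl.sign_off(),ctrl.current_t())"
```

```text
the job is handed in; nothing more can be done
the job is handed in; nothing more can be done
```

I took the stack apart and set all four lifts down on the soles of their own colour, each within about 2–3 mm of its seat centre by camera; the jar was left where it was, and I handed the job in at about 50 s, without seeing a verdict.

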